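# Pour cedar balls from a scoop into a shallow saucer in the laundry corner

### The job

Take the small scoop by its bar handle and, keeping it level, bring its open lip low over the shallow saucer (not the deep bowl), no more than about 5 cm above it; only then tip it slowly, so that both cedar balls roll into the saucer and none bounces out. Then level the scoop again and stand it upright on the bench, clear of the saucer.

Things in the scene. Friction and masses are not known exactly. Their poses are not given: they have to be found in the camera images.
- scoop_handle (a point): Centre of the wooden bar handle (74 mm along y, 14 in x, 24 tall) over a loose aluminium scoop, 180 g; x points to its open lip, z up. It lies 115 mm above the scoop's underside; lip middle at x +60, z -83.5 mm; back wall at x -64 mm; scoop 82 wide, sides 50 tall, a thin post at each end of the bar, free space around it. Stands at the robot's right, lip to the left (+y) within 30 degrees.
- saucer_rim (a point): Centre of the mouth of the shallow round saucer, plain white ceramic, loose, 350 g, standing on the bench: 164 mm across, 26 tall (this point is 26 mm above the bench), wall 5 mm, inner floor about 130 mm across. z up. A deep bowl of the same ceramic (120 across, 70 tall, not wanted) stands about 20 cm nearer to or farther from the robot.
- ball1_center (a point): Centre of a cedar wood ball, 30 mm across, 12 g, in the scoop. The scoop's floor climbs 12 degrees from its back to the lip, so a ball rests against the back wall while the scoop is level and rolls out over the lip when it is tipped lip-down by clearly more than 12 degrees; 35 to 45 degrees is plenty.
- ball2_center (a point): Centre of the second, identical cedar ball, beside the first at the back of the scoop.
Mind the look-alikes: they are no part of the job. What is shaped like the part that bears scoop_handle but turquoise is not meant. Of the things that look like the part that bears saucer_rim, the larger one is meant.

How it is judged:
By the outcome, as a careful person would: the job done as asked, in the order asked, and still so for the second after the job is handed in, with the robot touching nothing.
It also fails if it takes over 64 s, if anything falls off the work surface, if the arm or the gripper's body presses on something with over 40 N, if the wrist force passes 120 N, or if a joint passes its speed limit or range.

### The arm

A 6-joint arm with a two-finger parallel gripper is mounted at the origin on the work surface. World frame = base frame: x ahead of the robot, y to its left, z up, the work surface at z = 0. Lengths are in m, angles in degrees, forces in N, time in s.
With the tool pointing down it reaches from about 0.3 to 0.75 m from the base axis. Payload 8.5 kg.
Tool frame: the origin (TCP) lies at the very end of the fingers, on their centre line; the grasp point (between the pads) lies 19 mm behind it (env.pinch_z is the distance from the TCP to the grasp point, in m); z points along the fingers, y is the line along which they close (so a half turn about z gives the same grasp; the last joint's range is limited). The gripper opens to 85 mm and grips with 20 to 120 N. Pads are 22 mm wide; open, the fingers measure 114 mm over their backs; the gripper's body (76 mm by 85 mm) begins 54 mm behind the grasp point. The pads swing forward as they close: fully open they stand 13 mm farther back than shut.
Start: joints at [-82.294, 21.807, 74.336, -0, 83.858, -12.336], TCP at [0.188, -0.517, 0.231] pointing down, gripper open.
Joint ranges: [-178.18, 178.18], [-50.72, 133.34], [12.68, 142.11], [-81.47, 261.47], [9.98, 163.14], [-165.26, 165.26]. Speed limits (degrees/s): [136.94, 136.94, 180, 180, 180, 180].

### API

Orientations are given as a 3x3 rotation matrix whose columns are the frame's x, y, z axes.
In Python, from rig import env, viewer gives the robot as it stands.
- The arm moves only by the tool drive_tool, never from a script. Its argument "series" is a list of rows, each a list of 3 entries, a list of its own where there are three numbers: the shift along the tool's x, y, z in m, then the turn about the tool's z in degrees, then the finger opening in m, from 0 to 0.0854. A call has 1 to 20 rows; each row is the pose to reach, as a shift and turn from the pose commanded when the call began, along the tool's axes at that moment; what a row does not reach only later rows make up. A row lasts 1/10 s, in which the tool goes at most 50 mm and 8.59 degrees, less where a joint would pass 70% of its speed; a pose out of reach is approached as far as the arm can. A call with a gripper value outside its range is refused whole. The fingers move at their own pace and stop on an object; "newtons" is the grip in N (left out, the last holds). Time passes only in rows, so rows that repeat a pose let the fingers close. It gives the time, the measured TCP pose, the force, the opening and the grip force at its end, in the units of the state.
- env.observe(): the state, without advancing time (a new reading comes with each control period).
- viewer.get_image(name): name is "scene" or "top" or "wrist"; returns a dict with "img" (384x512x3 uint8, red, green, blue), "depth" (384x512 float32, m along the optical axis (not along the pixel's ray), 0 where there is no reading), "camera_matrix" (3x3 intrinsics, pixels), "rvec" (rotation vector, rad) and "tvec" (3), from world to camera coordinates, as OpenCV has them. Camera axes: x right, y down, z forward; pixel columns grow to the right and rows downward; lengths in m; the calibration is good to about 2 mm. The wrist camera is an equidistant fisheye: a pixel r from the principal point sees the ray r / f radians off the axis. A picture is of the moment at which its call begins.
- env.close_job(): hands the job in; it is judged then, once.
The state is a dict: "time_s": time; "q": joint angles; "qvel": joint speeds; "joint_efforts": joint torques, N m; "position": TCP position; "tool_rot": TCP orientation; "ft_force": force on the tool from outside, world axes, zero at the start; "wrist_torque": the same for the moment, N m; "grip_width": finger opening in m; "gripper_force": force on a finger pad.
Only numpy, scipy, OpenCV 4.12 (cv2) and the standard library are available. Lean on these libraries where they do the work, as an engineer would, in place of code of your own. Each camera call takes 0.05 s, during which the arm holds its last target. There are 200 camera calls.

## Working session

There is one attempt and no reset: what is moved stays moved. The work goes in short steps, Python scripts to look and compute and a tool call to move; the robot and the scene stay as the last step left them, time stands still between calls to the robot, and variables do not carry over. Pictures are saved under pics/ and viewed, at most 12 in all, crops included, and the job is handed in when it is done.

Besides the shell and the picture viewer there is one more tool, called after "Call:" as name([rows], argument=value, ...), one row to a line, values as JSON. drive_tool: Moves the arm, as the interface text tells. Its arguments: {"type":"object","properties":{"series":{"type":"array"},"newtons":{"type":"number"}},"required":["series"]}

```bash
ls; mkdir -p pics
cat > h.py <<'E'
import numpy as np, cv2, pickle
def cloud(d):
    K=d["camera_matrix"];R=cv2.Rodrigues(np.array(d["rvec"],float))[0];t=np.array(d["tvec"],float).ravel()
    v,u=np.mgrid[:384,:512];Z=d["depth"]
    P=np.stack([(u-K[0,2])/K[0,0]*Z,(v-K[1,2])/K[1,1]*Z,Z],-1)
    return (P-t)@R   # world
E
python3 - <<'E'
from rig import env,viewer
import cv2,numpy as np,pickle
D={}
for n in("scene","top"):
    D[n]=viewer.get_image(n)
    print(n,-cv2.Rodrigues(np.array(D[n]["rvec"],float))[0].T@np.array(D[n]["tvec"],float).ravel())
pickle.dump(D,open("d0.pkl","wb"))
im=np.vstack([D["scene"]["img"],D["top"]["img"]])
cv2.imwrite("pics/a.png",cv2.resize(np.hstack([D["scene"]["img"],D["top"]["img"]]),(800,300))[...,::-1])
cv2.imwrite("pics/top.png",D["top"]["img"][...,::-1])
cv2.imwrite("pics/scene.png",D["scene"]["img"][...,::-1])
s=env.observe();print(s["position"],s["tool_rot"],s["time_s"],env.pinch_z)
E
```

```text
pics
scene [ 0.89528536 -0.39599736  0.84226478]
top [ 0.31763863 -0.04720643  1.07923415]
[ 0.18845207 -0.51641934  0.23077672] [[ 9.39441165e-01  3.42710186e-01 -1.62258001e-04]
 [ 3.42710091e-01 -9.39440276e-01  1.32694222e-03]
 [ 3.02324913e-04 -1.30219160e-03 -9.99999106e-01]] 0.1 0.0187
```

View pics/top.png

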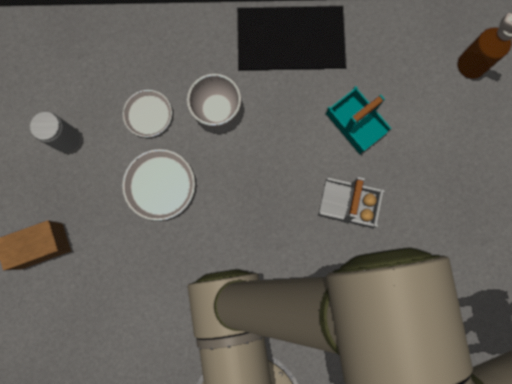

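View pics/scene.png

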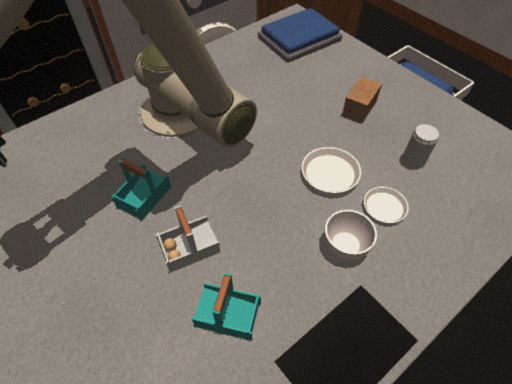

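The top view shows the aluminium scoop with both balls at about (352,203), its bar at (357,197) and its lip to the left. The large saucer is at (158,185), the deep bowl at (214,98), the small look-alike saucer at (147,113), and a turquoise scoop at (358,120). Next I'll measure the positions from depth.

Run:
```python
from h import *
D=pickle.load(open("d0.pkl","rb"))
d=D["top"];W=cloud(d);im=d["img"].astype(int);hsv=cv2.cvtColor(d["img"],cv2.COLOR_RGB2HSV)
v,u=np.mgrid[:384,:512]
roi=(u>310)&(u<395)&(v>170)&(v<235)
org=roi&(hsv[...,1]>110)&(hsv[...,0]<20)
for nm,m in(("bar",org&(W[...,2]>.10)),("balls",org&(W[...,2]<.06))):
    P=W[m];print(nm,m.sum(),P.mean(0).round(4),np.percentile(P[:,2],[5,50,95]).round(4))
    r=cv2.minAreaRect(P[:,:2].astype(np.float32)*1000);print(r)
sc=roi&(W[...,2]>.012)&(W[...,2]<.09)&~org
print("scoop",cv2.minAreaRect(W[sc][:,:2].astype(np.float32)*1000),np.percentile(W[sc][:,2],[2,50,98]))
for nm,(a,b) in dict(saucer=(158,185),bowl=(214,98),small=(147,113)).items():
    m=(np.hypot(u-a,v-b)<45)&(W[...,2]>.018)&(W[...,2]<.09)
    m&=np.hypot(W[...,0]-W[b,a,0],W[...,1]-W[b,a,1])<.10
    n,l=cv2.connectedComponents(m.astype(np.uint8))
    k=max(range(1,n),key=lambda i:(l==i).sum());P=W[l==k]
    print(nm,cv2.minEnclosingCircle(P[:,:2].astype(np.float32)*1000),P[:,2].max(),"floor",W[b,a])
# scene view bar
d=D["scene"];W=cloud(d);hsv=cv2.cvtColor(d["img"],cv2.COLOR_RGB2HSV)
m=(hsv[...,1]>110)&(hsv[...,0]<20)&(u>170)&(u<200)&(v>200)&(v<236)&(W[...,2]>.08)
P=W[m];print("scene bar",P.mean(0),P.min(0),P.max(0),cv2.minAreaRect(P[:,:2].astype(np.float32)*1000))
big=cv2.resize(d["img"][195:275,145:230],None,fx=7,fy=7,interpolation=3);cv2.imwrite("pics/sc.png",big[...,::-1])
```

```text
bar 229 [ 0.4433 -0.2354  0.1264] [0.1185 0.127  0.1305]
((442.54559326171875, -236.2979278564453), (12.820931434631348, 69.57527160644531), 75.82977294921875)
balls 216 [ 0.4304 -0.279   0.036 ] [0.0293 0.0364 0.041 ]
((431.0009460449219, -279.8426208496094), (25.561113357543945, 59.37017822265625), 77.28025817871094)
scoop ((442.10302734375, -240.9161376953125), (128.9073944091797, 82.80719757080078), 75.79515838623047) [0.01299994 0.02805135 0.05767559]
saucer ((494.07366943359375, 190.20982360839844), 81.65103149414062) 0.03159161618788774 floor [0.4952124  0.19551778 0.00553096]
bowl ((676.5673217773438, 59.35482406616211), 60.07998275756836) 0.07557920010172836 floor [0.70099651 0.06545056 0.00643876]
small ((714.68212890625, 236.2069091796875), 13.61568832397461) 0.02213054903663 floor [0.66825218 0.22399057 0.00394079]
scene bar [ 0.44311383 -0.23864959  0.12664266] [ 0.40665501 -0.25217804  0.12188623] [ 0.47732817 -0.22366489  0.13173413] ((441.6829833984375, -238.22686767578125), (13.467565536499023, 71.39698791503906), 75.69833374023438)
```

View pics/sc.png

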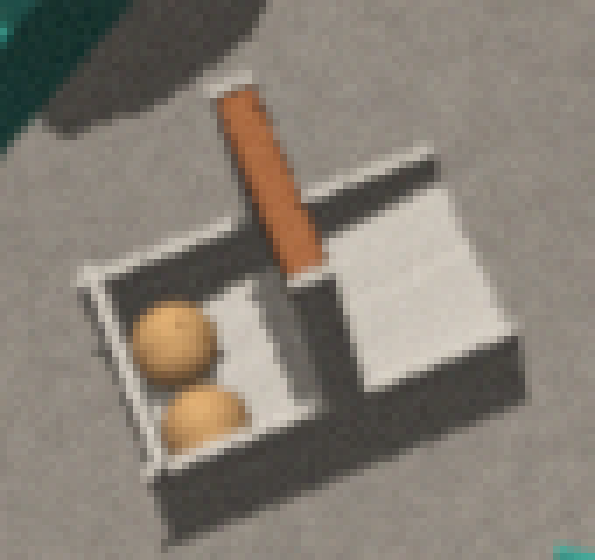

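The crop shows wide thin posts at the bar ends, flush with the 82 mm wide sides. The balls sit at the back, lower left of the crop.

The tool can't be tilted, so I'll grip the scoop over the post ends. That makes the closing line its pivot, and I can tip it by bearing down with its underside on the saucer's near rim. First I'll move above the handle and look from close by.

Call:
drive_tool([
  [[0.02,-0.01,0],-4,0.0854],
  [[0.06,-0.03,0.0],-12,0.0854],
  [[0.1,-0.05,0.01],-20,0.0854],
  [[0.14,-0.07,0.01],-28,0.0854],
  [[0.18,-0.094,0.02],-36,0.0854],
  [[0.22,-0.115,0.02],-43,0.0854],
  [[0.26,-0.136,0.02],-49,0.0854],
  [[0.3,-0.157,0.02],-54,0.0854],
  [[0.3343,-0.175,0.02],-55.7,0.0854],
  [[0.3343,-0.175,0.02],-55.7,0.0854],
  [[0.3343,-0.175,0.02],-55.7,0.0854],
  [[0.3343,-0.175,0.02],-55.7,0.0854],
])

```text
time_s: 1.3
position: [0.442, -0.2383, 0.2111]
tool_rot: [[0.247, 0.969, -0.001], [0.969, -0.247, 0.0], [0.0, -0.001, -1.0]]
ft_force: [0.3, -0.2, 0.1]
grip_width: 0.0855
gripper_force: 0.0
```

Run:
```python
from rig import env,viewer
from h import *
D={n:viewer.get_image(n) for n in("wrist","scene","top")}
pickle.dump(D,open("d1.pkl","wb"))
s=env.observe();print(s["position"],s["tool_rot"].tolist() if hasattr(s["tool_rot"],'tolist') else s["tool_rot"],s["q"],s["grip_width"])
d=D["wrist"];print(d["camera_matrix"],np.array(d["rvec"]),np.array(d["tvec"]))
R=cv2.Rodrigues(np.array(d["rvec"],float))[0];print("cam",-R.T@np.array(d["tvec"]).ravel(),R)
cv2.imwrite("pics/w1.png",cv2.resize(d["img"],(800,600))[...,::-1])
```

```text
[ 0.44199788 -0.23856164  0.21126458] [[0.24811056943080828, 0.9687317028492174, -0.0001822952978847136], [0.9687317197715165, -0.24811056088008768, 6.847107650326979e-05], [2.110071393294738e-05, -0.00019358363520689806, -0.9999999810400678]] [-4.18842073e+01  1.79871206e+01  8.37461722e+01 -4.13879666e-03
  7.82771025e+01 -2.75176326e+01] 0.0855567647718151
[[297.31863964   0.         252.80732182]
 [  0.         297.31863964 189.96561975]
 [  0.           0.           1.        ]] [-2.85716203  0.35867209  0.04735507] [-0.48867002 -0.14520502  0.32697251]
cam [ 0.45987456 -0.17403129  0.35358508] [[ 9.68975829e-01 -2.47155462e-01  1.41137959e-04]
 [-2.38649818e-01 -9.35480529e-01  2.60619347e-01]
 [-6.42814631e-02 -2.52567530e-01 -9.65441628e-01]]
```

View pics/w1.png

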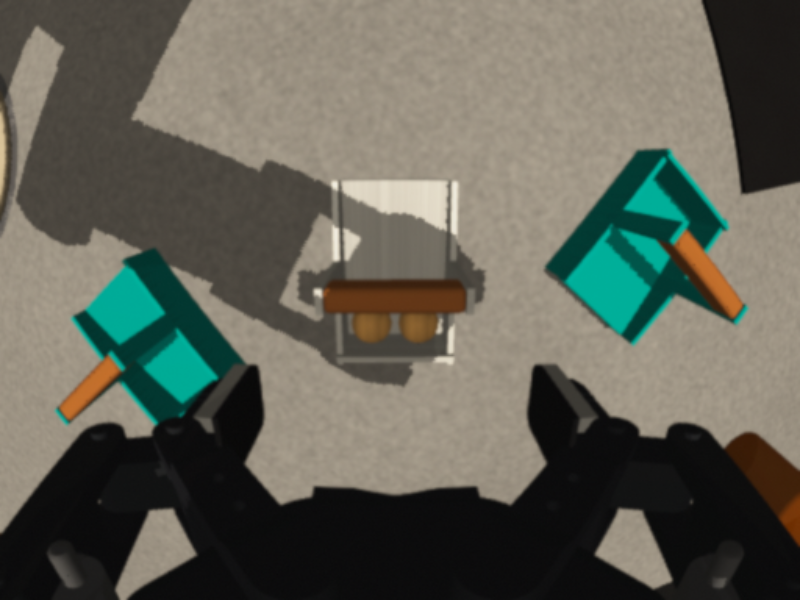

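The wrist view shows the bar centred at about (395,297) of 800x600, with thin post plates just outside it at x≈316 and 478. The open fingers straddle it. I'll measure the post span and centre.

```bash
cat >> h.py <<'E'
def wray(d,u,v,z):
    K=d["camera_matrix"];R=cv2.Rodrigues(np.array(d["rvec"],float))[0];C=-R.T@np.array(d["tvec"],float).ravel()
    a=np.array([(u-K[0,2])/K[0,0],(v-K[1,2])/K[1,1]]);r=np.hypot(*a)
    D=R.T@np.r_[a*np.sin(r)/max(r,1e-9),np.cos(r)]
    return C+D*(z-C[2])/D[2]
E
python3 - <<'E'
from h import *
D=pickle.load(open("d1.pkl","rb"));d=D["wrist"]
g=cv2.cvtColor(d["img"],cv2.COLOR_RGB2HSV)
for v in(186,190,194):
    print(v,[tuple(d["img"][v,u]) [0:3] and ''.join('%d/%d '%(d["img"][v,u,0],d["img"][v,u,2])) for u in list(range(196,212))+list(range(294,312))])
tcp=np.array([.4420,-.2386,0]);tx=np.array([.2481,.9687,0]);ty=np.array([.9687,-.2481,0])
v,u=np.mgrid[:384,:512]
m=(g[...,1]>120)&(g[...,0]<20)&(u>195)&(u<310)&(v>176)&(v<202)
us=u[m];vs=v[m];print(us.min(),us.max(),vs.min(),vs.max())
print("rect",cv2.minAreaRect(np.c_[us,vs].astype(np.float32)))
for uu,vv in((us.min()-.5,190),(us.max()+.5,190),(252,vs.min()-.5),(252,vs.max()+.5)):
    p=wray(d,uu,vv,.127)-tcp;print(uu,vv,"tool x,y mm",(p@tx*1e3).round(1),(p@ty*1e3).round(1))
for uu in(200,201,202,203,305,306,307,308,309):
    p=wray(d,uu,190,.127)-tcp;print(uu,(p@ty*1e3).round(1))
E
```

```text
186 ['76/64 ', '76/63 ', '76/64 ', '85/71 ', '138/117 ', '208/182 ', '229/204 ', '231/208 ', '228/203 ', '203/177 ', '139/107 ', '117/50 ', '131/33 ', '124/28 ', '111/25 ', '94/21 ', '89/22 ', '87/21 ', '82/21 ', '76/30 ', '80/58 ', '104/88 ', '117/101 ', '120/103 ', '118/102 ', '110/94 ', '90/76 ', '79/66 ', '77/64 ', '77/64 ', '80/67 ', '103/86 ', '134/113 ', '154/129 ']
190 ['78/65 ', '78/65 ', '77/65 ', '78/66 ', '92/78 ', '116/99 ', '126/108 ', '137/118 ', '158/135 ', '163/138 ', '128/97 ', '101/44 ', '100/24 ', '100/23 ', '101/23 ', '101/22 ', '97/23 ', '96/23 ', '89/21 ', '81/27 ', '83/54 ', '110/92 ', '118/101 ', '119/102 ', '118/101 ', '109/93 ', '88/75 ', '75/63 ', '73/61 ', '75/62 ', '88/73 ', '121/101 ', '149/125 ', '156/130 ']
194 ['115/96 ', '96/80 ', '88/73 ', '89/75 ', '90/76 ', '105/90 ', '120/102 ', '124/106 ', '122/104 ', '114/96 ', '93/70 ', '84/37 ', '92/23 ', '98/21 ', '100/22 ', '100/22 ', '97/23 ', '96/22 ', '91/22 ', '83/31 ', '84/59 ', '109/91 ', '117/100 ', '117/101 ', '117/100 ', '118/101 ', '121/102 ', '126/106 ', '138/115 ', '144/121 ', '151/127 ', '156/132 ', '156/132 ', '157/132 ']
207 297 179 201
rect ((252.0, 190.0), (22.0, 90.0), 90.0)
206.5 190 tool x,y mm 5.8 -35.5
297.5 190 tool x,y mm 5.8 36.9
252 178.5 tool x,y mm 15.1 0.7
252 201.5 tool x,y mm -3.7 0.8
200 -40.7
201 -39.9
202 -39.1
203 -38.3
305 43.0
306 43.8
307 44.6
308 45.5
309 46.3
```

Call:
drive_tool([
  [[0.001,0.0005,0.02],0,0.0854],
  [[0.002,0.0007,0.05],0,0.0854],
  [[0.0025,0.0007,0.075],0,0.0854],
  [[0.0025,0.0007,0.079],0,0.0854],
  [[0.0025,0.0007,0.079],0,0.0854],
])

```text
time_s: 1.95
position: [0.4436, -0.2359, 0.1324]
tool_rot: [[0.247, 0.969, -0.001], [0.969, -0.247, 0.0], [0.0, -0.001, -1.0]]
ft_force: [0.1, -0.1, 0.5]
grip_width: 0.0854
gripper_force: 0.0
```

Run:
```python
from rig import env,viewer
from h import *
d=viewer.get_image("wrist");pickle.dump(d,open("d2.pkl","wb"))
s=env.observe();print(s["position"],s["ft_force"],s["grip_width"])
c=d["img"][140:320,130:380];cv2.imwrite("pics/w2.png",cv2.resize(cv2.convertScaleAbs(c,alpha=1.5),(800,576),interpolation=2)[...,::-1])
```

```text
[ 0.44403844 -0.23614962  0.13319478] [ 0.73111451 -0.30102314  0.02015916] 0.08509083298040973
```

View pics/w2.png

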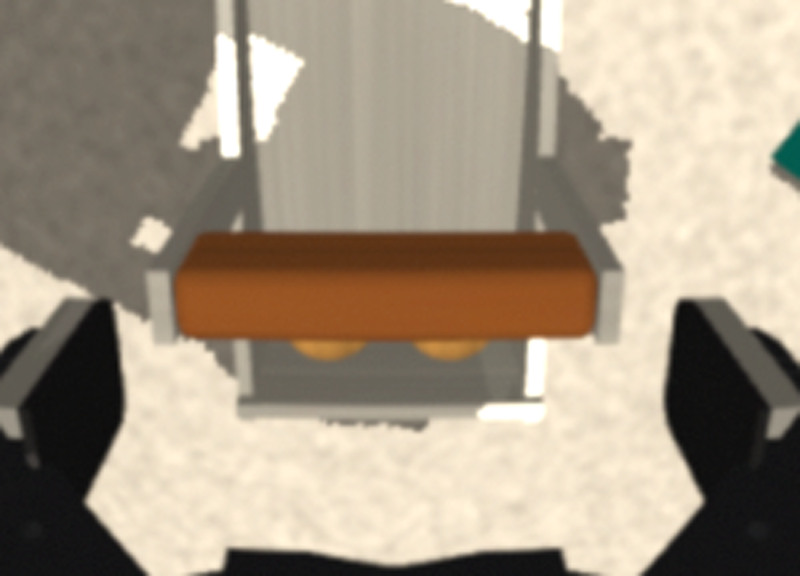

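The close wrist view shows post outer edges at x≈148 and 621, and pad tips at about 112 and 680. The fingers sit about 2 mm too far to tool +y, so I'll measure the edges numerically.

Run:
```python
from h import *
d=pickle.load(open("d2.pkl","rb"));g=d["img"].astype(int).sum(2)/3
for r in(232,236,240):
    print(r,g[r,158:190].astype(int).tolist(),g[r,310:350].astype(int).tolist())
    z=d["depth"][r];print((z[[150,160,178,252,320,345,355]]*1e3).round())
```

```text
232 [98, 81, 70, 63, 61, 64, 67, 71, 72, 71, 71, 71, 72, 72, 72, 71, 72, 78, 96, 110, 114, 114, 114, 113, 106, 81, 59, 56, 58, 59, 60, 61] [59, 59, 59, 56, 52, 50, 56, 79, 104, 110, 110, 110, 110, 113, 124, 139, 146, 149, 150, 151, 150, 147, 146, 146, 147, 149, 153, 155, 156, 155, 155, 150, 138, 132, 128, 126, 127, 128, 129, 130]
[296. 297. 160. 160. 160. 296. 298.]
236 [27, 14, 12, 10, 9, 10, 30, 78, 122, 126, 107, 89, 79, 75, 72, 70, 69, 73, 88, 107, 114, 114, 114, 114, 109, 92, 70, 59, 57, 59, 60, 61] [59, 59, 58, 57, 54, 54, 64, 87, 106, 110, 111, 110, 110, 115, 131, 145, 150, 152, 152, 150, 148, 147, 149, 151, 153, 155, 155, 155, 154, 147, 113, 53, 16, 10, 11, 11, 11, 16, 29, 45]
[  0. 133. 160. 160. 160. 132. 131.]
240 [11, 10, 10, 10, 9, 9, 13, 38, 92, 138, 148, 145, 146, 146, 146, 139, 115, 113, 126, 122, 114, 112, 112, 112, 110, 100, 77, 60, 55, 57, 59, 59] [60, 60, 59, 57, 56, 58, 73, 93, 105, 108, 108, 109, 109, 119, 142, 154, 156, 155, 152, 149, 146, 146, 148, 150, 152, 154, 155, 156, 157, 139, 74, 21, 10, 10, 10, 11, 10, 11, 10, 11]
[128. 131. 161. 162. 161. 132. 128.]
```

Run:
```python
from h import *
d=pickle.load(open("d2.pkl","rb"));tcp=np.array([.44404,-.23615,.1332]);R=np.array([[.2476,.9689,0],[.9689,-.2476,0],[0,0,-1]]).T
for r in(235,238,242,250,260,270):
    for u in list(range(160,169))+list(range(338,345)):
        z=d["depth"][r,u]
        if .09<z<.15:
            K=d["camera_matrix"];Rc=cv2.Rodrigues(np.array(d["rvec"],float))[0];C=-Rc.T@np.array(d["tvec"],float).ravel()
            a=np.array([(u-K[0,2]),(r-K[1,2])])/K[0,0];q=np.hypot(*a);p=C+Rc.T@np.r_[a*np.tan(q)/q*z,z]
            print(r,u,(R@(p-tcp)*1e3).round(1))
```

```text
235 160 [ 11.9 -42.3 -18.8]
235 161 [ 11.7 -41.9 -18.4]
235 162 [ 11.1 -42.  -16.9]
235 163 [ 10.9 -41.6 -16.4]
235 164 [ 10.2 -41.6 -14.9]
235 165 [  9.4 -41.8 -12.9]
235 341 [  9.2  44.  -12.5]
235 342 [ 10.5  43.5 -15.4]
235 343 [ 11.1  43.5 -16.9]
235 344 [ 11.4  43.8 -17.6]
238 160 [ 11.2 -41.8 -20.6]
238 161 [ 10.7 -41.7 -19.6]
238 162 [  9.9 -41.9 -17.7]
238 163 [  9.2 -41.9 -16.1]
238 164 [  8.2 -42.1 -14. ]
238 165 [  8.  -41.8 -13.4]
238 166 [  7.4 -41.6 -12.3]
238 340 [  7.8  43.5 -13. ]
238 341 [  8.6  43.4 -14.8]
238 342 [  9.1  43.6 -15.8]
238 343 [  9.5  43.8 -16.7]
238 344 [ 10.2  43.7 -18.2]
242 160 [  9.3 -41.9 -21.1]
242 161 [  8.7 -41.9 -19.7]
242 162 [  8.  -41.9 -18.2]
242 163 [  7.5 -41.8 -17.1]
242 164 [  6.8 -41.8 -15.5]
242 165 [  6.8 -41.3 -15.6]
242 166 [  6.  -41.4 -13.7]
242 340 [  5.6  43.7 -12.9]
242 341 [  6.4  43.7 -14.5]
242 342 [  6.9  43.9 -15.6]
242 343 [  8.1  43.5 -18.2]
242 344 [  8.5  43.7 -19.2]
250 160 [  6.  -41.8 -22.7]
250 161 [  5.7 -41.6 -22. ]
250 162 [  5.4 -41.3 -21.5]
250 163 [  4.1 -41.7 -18.8]
250 164 [  3.3 -41.8 -17.1]
250 165 
[... 411 characters left out ...]

260 167 [ -3.6 -41.8 -14.5]
260 168 [ -5.1 -42.1 -11.8]
260 338 [ -3.8  43.5 -14.1]
260 339 [ -3.1  43.6 -15.4]
260 340 [ -2.6  43.8 -16.4]
260 341 [ -1.3  43.5 -18.7]
260 342 [ -0.9  43.7 -19.6]
260 343 [  0.1  43.6 -21.3]
260 344 [  1.1  43.4 -23.3]
270 160 [ -2.4 -41.7 -26.8]
270 161 [ -2.6 -41.4 -26.3]
270 162 [ -3.9 -41.7 -24.1]
270 163 [ -3.8 -41.2 -24.2]
270 164 [ -6.3 -42.2 -20. ]
270 165 [ -6.2 -41.6 -20.1]
270 166 [ -8.  -42.1 -17.1]
270 167 [ -8.2 -41.7 -16.7]
270 168 [ -9.5 -41.9 -14.5]
270 338 [ -9.1  43.9 -15. ]
270 339 [ -8.   43.8 -16.9]
270 340 [ -6.3  43.3 -19.8]
270 341 [ -5.3  43.2 -21.6]
270 342 [ -5.1  43.6 -21.9]
270 343 [ -4.3  43.6 -23.3]
270 344 [ -2.9  43.3 -25.6]
```

The pads measure 85.4 mm apart, and the posts are offset -1.4 mm in tool y. I'll correct that and descend gently.

Call:
drive_tool([
  [[0.001,-0.0014,0],0,0.0854],
  [[0.001,-0.0014,0.006],0,0.0854],
  [[0.001,-0.0014,0.012],0,0.0854],
  [[0.001,-0.0014,0.018],0,0.0854],
  [[0.001,-0.0014,0.022],0,0.0854],
  [[0.001,-0.0014,0.026],0,0.0854],
])

```text
time_s: 2.6
position: [0.4427, -0.2341, 0.1058]
tool_rot: [[0.246, 0.969, -0.0], [0.969, -0.246, 0.0], [0.0, -0.0, -1.0]]
ft_force: [-0.0, 0.1, 0.2]
grip_width: 0.0855
gripper_force: 0.0
```

Call:
drive_tool([
  [[0,0,0.008],0,0.0854],
  [[0,0,0.016],0,0.0854],
  [[0,0,0.021],0,0.0854],
  [[0,0,0.021],0,0.0854],
  [[0,0,0.021],0,0.075],
  [[0,0,0.021],0,0.075],
  [[0,0,0.021],0,0.075],
  [[0,0,0.021],0,0.075],
], newtons=25)

```text
time_s: 3.4
position: [0.4428, -0.2341, 0.0854]
tool_rot: [[0.246, 0.969, 0.0], [0.969, -0.246, -0.0], [-0.0, 0.0, -1.0]]
ft_force: [-1.0, 0.9, -2.2]
grip_width: 0.0816
gripper_force: 32.2
```

The grasp holds at 81.6 mm. Now a gentle lift.

Call:
drive_tool([
  [[0,0,-0.003],0,0.075],
  [[0,0,-0.008],0,0.075],
  [[0,0,-0.016],0,0.075],
  [[0,0,-0.026],0,0.075],
  [[0,0,-0.036],0,0.075],
  [[0,0,-0.044],0,0.075],
  [[0,0,-0.05],0,0.075],
  [[0,0,-0.05],0,0.075],
  [[0,0,-0.05],0,0.075],
], newtons=30)

```text
time_s: 4.3
position: [0.4426, -0.2341, 0.1352]
tool_rot: [[0.246, 0.969, -0.0], [0.969, -0.246, 0.0], [0.0, -0.0, -1.0]]
ft_force: [-0.2, -0.5, -2.4]
grip_width: 0.0812
gripper_force: 39.3
```

Run:
```python
from rig import env,viewer
from h import *
d=viewer.get_image("scene");pickle.dump(d,open("d3.pkl","wb"))
s=env.observe();print(s["position"],s["ft_force"],s["wrist_torque"],s["grip_width"])
cv2.imwrite("pics/s3.png",cv2.resize(d["img"][130:310,100:340],(800,600))[...,::-1])
```

```text
[ 0.44258961 -0.23399893  0.13503359] [ 1.47693994  0.88830599 -2.01135545] [ 0.00728297 -0.02499197 -0.00918297] 0.08119959427412465
```

View pics/s3.png

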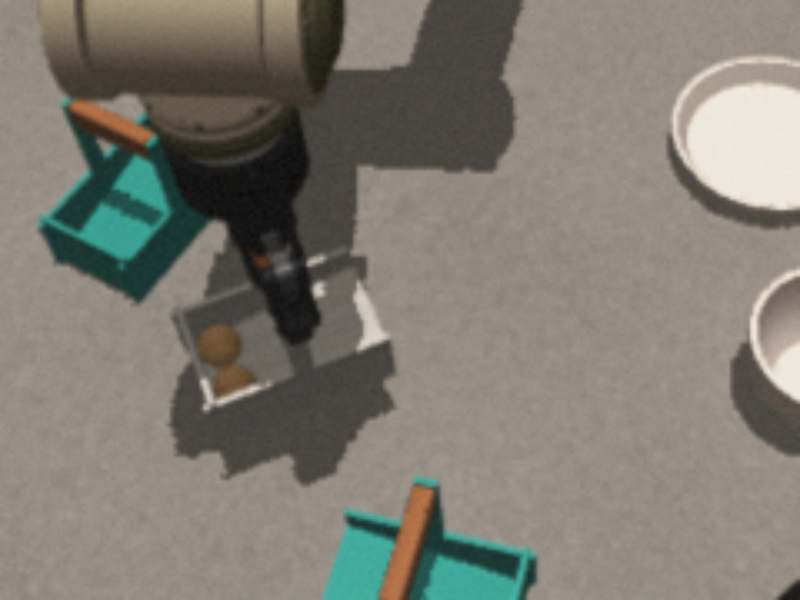

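The scoop is lifted and level, both balls are at the back, and the weight reads about 2 N. Now I'll carry it over to the saucer.

Call:
drive_tool([
  [[0.003,0,0],0,0.075],
  [[0.01,-0.001,0],0,0.075],
  [[0.022,-0.003,0],0,0.075],
  [[0.04,-0.006,0],0,0.075],
  [[0.063,-0.009,0],0,0.075],
  [[0.088,-0.013,0],0,0.075],
  [[0.114,-0.017,0],0,0.075],
  [[0.14,-0.021,0],0,0.075],
  [[0.166,-0.025,0],0,0.075],
  [[0.192,-0.029,0],0,0.075],
  [[0.218,-0.033,0],0,0.075],
  [[0.244,-0.037,0],0,0.075],
  [[0.269,-0.041,0],0,0.075],
  [[0.293,-0.045,0],0,0.075],
  [[0.314,-0.048,0],0,0.075],
  [[0.331,-0.051,0],0,0.075],
  [[0.343,-0.053,0],0,0.075],
  [[0.351,-0.054,0],0,0.075],
  [[0.3556,-0.0547,0],0,0.075],
  [[0.3556,-0.0547,0],0,0.075],
])

```text
time_s: 6.35
position: [0.4773, 0.1242, 0.1353]
tool_rot: [[0.246, 0.969, -0.0], [0.969, -0.246, -0.0], [-0.0, -0.0, -1.0]]
ft_force: [0.5, 0.2, -1.9]
grip_width: 0.0814
gripper_force: 39.3
```

Run:
```python
from rig import env,viewer
from h import *
D={n:viewer.get_image(n) for n in("scene","top","wrist")};pickle.dump(D,open("d4.pkl","wb"))
s=env.observe();print(s["position"],s["ft_force"],s["wrist_torque"])
a=D["scene"]["img"][90:270,260:500];b=D["wrist"]["img"]
cv2.imwrite("pics/s4.png",np.hstack([cv2.resize(a,(400,300)),cv2.resize(b,(400,300))])[...,::-1])
```

```text
[0.47733112 0.12351933 0.13531534] [ 0.02766248  0.1842479  -3.83042277] [ 0.09247709 -0.04047309  0.04610513]
```

View pics/s4.png

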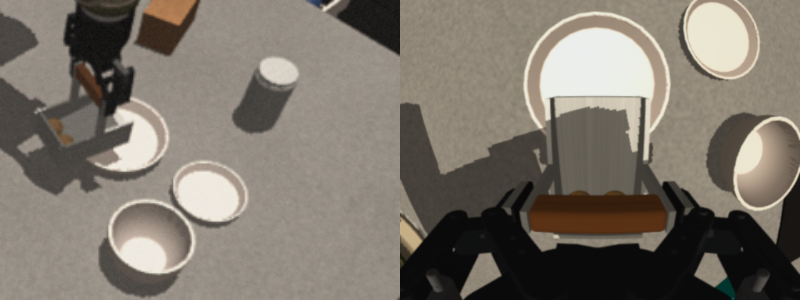

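Left panel (scene): the scoop is level over the saucer with the balls at the back. Right panel (wrist): the lip at about (598,97) is centred on the saucer. Next I'll lower it to the near rim with a lighter grip.

Call:
drive_tool([
  [[0,0,0.006],0,0.075],
  [[0,0,0.014],0,0.075],
  [[0,0,0.019],0,0.075],
  [[0,0,0.021],0,0.075],
  [[0,0,0.023],0,0.075],
  [[0,0,0.024],0,0.075],
  [[0,0,0.025],0,0.075],
  [[0,0,0.025],0,0.075],
], newtons=20)

```text
time_s: 7.3
position: [0.4774, 0.124, 0.111]
tool_rot: [[0.246, 0.969, 0.001], [0.969, -0.246, 0.0], [0.0, 0.001, -1.0]]
ft_force: [-2.2, -0.3, 3.9]
grip_width: 0.0815
gripper_force: 40.3
```

It makes contact with the rim at about z 0.111. Now I'll rock it over the rim, forward and slightly down.

Call:
drive_tool([
  [[0.002,0,0.0003],0,0.075],
  [[0.004,0,0.0006],0,0.075],
  [[0.006,0,0.001],0,0.075],
  [[0.008,0,0.0014],0,0.075],
  [[0.01,0,0.0018],0,0.075],
  [[0.012,0,0.002],0,0.075],
  [[0.014,0,0.0024],0,0.075],
  [[0.016,0,0.0028],0,0.075],
  [[0.016,0,0.0028],0,0.075],
])

```text
time_s: 8.2
position: [0.4816, 0.1395, 0.1091]
tool_rot: [[0.246, 0.969, 0.002], [0.969, -0.246, -0.001], [-0.0, 0.002, -1.0]]
ft_force: [-3.8, -1.1, 13.3]
grip_width: 0.0813
gripper_force: 42.6
```

```bash
cat >> h.py <<'E'
def tilt(viewer,env):
    d=viewer.get_image("wrist");s=env.observe();p=np.array(s["position"]);R=np.array(s["tool_rot"])
    K=d["camera_matrix"];Rc=cv2.Rodrigues(np.array(d["rvec"],float))[0];C=-Rc.T@np.array(d["tvec"],float).ravel()
    v,u=np.mgrid[:384,:512];a=np.stack([u-K[0,2],v-K[1,2]],-1)/K[0,0];q=np.hypot(a[...,0],a[...,1])+1e-9
    Z=d["depth"];P=np.dstack([a*(np.tan(q)/q*Z)[...,None],Z])@Rc+C
    L=(P-p)@R   # tool frame
    m=(abs(L[...,1])<.03)&(L[...,0]>.010)&(L[...,0]<.055)&(L[...,2]>.035)&(L[...,2]<.105)&(Z>.05)
    x,z=L[m][:,0],L[m][:,2]
    from numpy import polyfit,polyval
    for _ in range(4):
        c=polyfit(x,z,1);r=abs(z-polyval(c,x));k=r<max(.002,2*np.median(r));x,z=x[k],z[k]
    print("floor slope deg (level: +12 climb)",-np.degrees(np.arctan(c[0])),len(x),"pos",p.round(4),"F",np.array(s["ft_force"]).round(1))
    return d,L
E
python3 - <<'E'
from rig import env,viewer
from h import *
d,L=tilt(viewer,env)
pickle.dump((d,L),open("d5.pkl","wb"))
print(L[100:200:8,252].round(4).tolist())
t=viewer.get_image("scene")["img"][90:270,260:500]
cv2.imwrite("pics/s5.png",np.hstack([cv2.resize(t,(400,300)),cv2.resize(d["img"],(400,300))])[...,::-1])
# saucer position in wrist world frame
E
```

```text
floor slope deg (level: +12 climb) 4.398134961074496 4176 pos [0.4817 0.1395 0.1091] F [-4.2 -1.2 13.2]
[[0.0763, 0.0008, 0.1034], [0.0697, 0.0008, 0.1032], [0.0631, 0.0008, 0.1023], [0.0564, 0.0008, 0.1039], [0.0499, 0.0008, 0.1026], [0.0431, 0.0008, 0.1042], [0.0418, 0.0009, 0.0603], [0.0363, 0.0009, 0.0597], [0.0306, 0.0009, 0.0602], [0.0246, 0.0009, 0.0621], [0.0187, 0.0009, 0.0625], [0.0128, 0.0009, 0.0627], [0.0068, 0.0009, 0.063]]
```

View pics/s5.png

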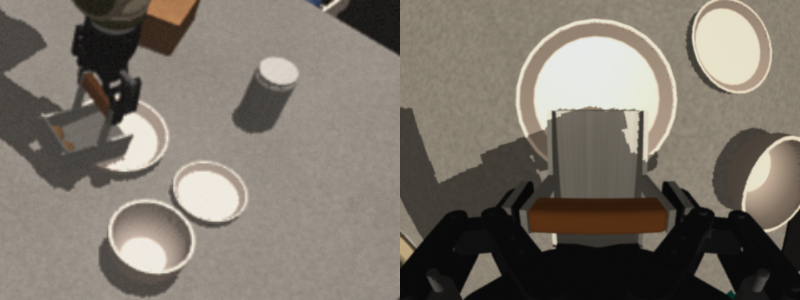

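The rocking works: the scoop has tipped about 7.6° without slipping and the lip is low over the saucer. I'll carry on slowly.

Call:
drive_tool([
  [[0.001,0,0.0001],0,0.075],
  [[0.002,0,0.0002],0,0.075],
  [[0.003,0,0.0004],0,0.075],
  [[0.004,0,0.0006],0,0.075],
  [[0.005,0,0.0008],0,0.075],
  [[0.006,0,0.001],0,0.075],
  [[0.007,0,0.0011],0,0.075],
  [[0.0075,0,0.0012],0,0.075],
  [[0.008,0,0.0013],0,0.075],
  [[0.0085,0,0.0014],0,0.075],
  [[0.009,0,0.0015],0,0.075],
  [[0.0095,0,0.0017],0,0.075],
  [[0.01,0,0.0018],0,0.075],
  [[0.0105,0,0.0019],0,0.075],
  [[0.011,0,0.002],0,0.075],
  [[0.0115,0,0.0021],0,0.075],
  [[0.012,0,0.0022],0,0.075],
  [[0.0125,0,0.0023],0,0.075],
  [[0.013,0,0.0025],0,0.075],
  [[0.0135,0,0.0026],0,0.075],
])

```text
time_s: 10.3
position: [0.4849, 0.1525, 0.1062]
tool_rot: [[0.246, 0.969, 0.002], [0.969, -0.246, -0.001], [-0.0, 0.002, -1.0]]
ft_force: [-2.6, -0.6, 9.8]
grip_width: 0.0816
gripper_force: 43.0
```

Run:
```python
from rig import env,viewer
from h import *
d,L=tilt(viewer,env)
t=viewer.get_image("scene")["img"]
def balls(im):
    h=cv2.cvtColor(im,cv2.COLOR_RGB2HSV);v,u=np.mgrid[:384,:512]
    m=((h[...,1]>90)&(h[...,0]>8)&(h[...,0]<25)&(h[...,2]>50)).astype(np.uint8);n,l,s,c=cv2.connectedComponentsWithStats(m)
    print([(c[i].round().tolist(),int(s[i,4])) for i in range(1,n) if s[i,4]>15])
balls(t);balls(d["img"])
cv2.imwrite("pics/s6.png",np.hstack([cv2.resize(t[90:270,260:500],(400,300)),cv2.resize(d["img"],(400,300))])[...,::-1])
```

```text
floor slope deg (level: +12 climb) -48.5558005115664 2930 pos [0.4849 0.1526 0.1062] F [-3.3 -0.9  9.6]
[([96.0, 13.0], 201), ([264.0, 10.0], 164), ([352.0, 8.0], 287), ([447.0, 35.0], 1189), ([53.0, 18.0], 26), ([22.0, 25.0], 146), ([107.0, 39.0], 33), ([114.0, 60.0], 113), ([121.0, 78.0], 20), ([363.0, 98.0], 930), ([65.0, 88.0], 85), ([32.0, 102.0], 92), ([322.0, 144.0], 200), ([133.0, 167.0], 193), ([297.0, 166.0], 18), ([222.0, 293.0], 279)]
[([253.0, 257.0], 116), ([321.0, 256.0], 21), ([252.0, 286.0], 6378)]
```

View pics/s6.png

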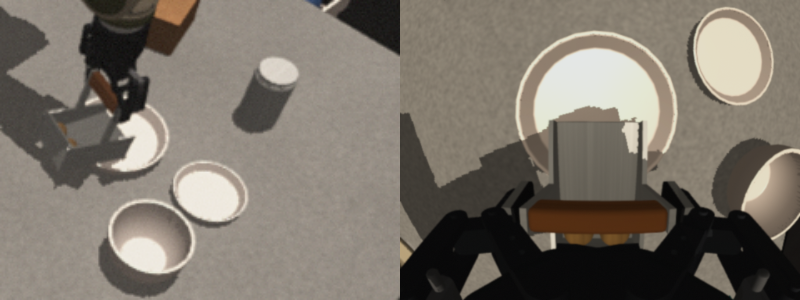

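Both balls are still at the back, seen at (577,238) and (613,238) behind the bar. I'll tip slowly further.

Call:
drive_tool([
  [[0.0005,0,0.0001],0,0.075],
  [[0.001,0,0.0003],0,0.075],
  [[0.0015,0,0.0004],0,0.075],
  [[0.002,0,0.0006],0,0.075],
  [[0.0025,0,0.0007],0,0.075],
  [[0.003,0,0.0009],0,0.075],
  [[0.0035,0,0.001],0,0.075],
  [[0.004,0,0.0012],0,0.075],
  [[0.0045,0,0.0013],0,0.075],
  [[0.005,0,0.0015],0,0.075],
  [[0.005,0,0.0015],0,0.075],
  [[0.005,0,0.0015],0,0.075],
])

```text
time_s: 11.6
position: [0.4861, 0.1574, 0.1047]
tool_rot: [[0.246, 0.969, 0.002], [0.969, -0.246, -0.0], [0.0, 0.002, -1.0]]
ft_force: [-2.3, -0.4, 9.3]
grip_width: 0.0814
gripper_force: 43.4
```

```bash
sed -i 's/(L\[...,0\]<.055)/(L[...,0]<.045)/; s/(L\[...,2\]<.105)/(L[...,2]<.082)/' h.py
cat > look.py <<'E'
from rig import env,viewer
from h import *
d,L=tilt(viewer,env)
h=cv2.cvtColor(d["img"],cv2.COLOR_RGB2HSV)
m=((h[...,1]>90)&(h[...,0]>4)&(h[...,0]<25)&(h[...,2]>50)).astype(np.uint8)
n,l,s,c=cv2.connectedComponentsWithStats(m)
print([(c[i].round().tolist(),s[i].tolist()) for i in range(1,n) if s[i,4]>25 and 180<c[i][0]<330])
E
python3 look.py
```

```text
floor slope deg (level: +12 climb) 43.34119906375741 2485 pos [0.4861 0.1574 0.1047] F [-3.6  0.6  9.7]
[([221.0, 154.0], [199, 133, 45, 44, 1516]), ([274.0, 155.0], [252, 134, 45, 44, 1527]), ([268.0, 258.0], [203, 257, 130, 5, 171]), ([253.0, 282.0], [163, 262, 180, 38, 5627])]
```

Both balls have moved forward to about (221,154) and (274,155). I'll hold and let them settle.

Call:
drive_tool([
  [[0,0,0],0,0.075],
  [[0,0,0],0,0.075],
  [[0,0,0],0,0.075],
  [[0,0,0],0,0.075],
  [[0,0,0],0,0.075],
  [[0,0,0],0,0.075],
  [[0,0,0],0,0.075],
  [[0,0,0],0,0.075],
  [[0,0,0],0,0.075],
  [[0,0,0],0,0.075],
])

```text
time_s: 12.65
position: [0.4861, 0.1574, 0.1047]
tool_rot: [[0.246, 0.969, 0.002], [0.969, -0.246, -0.0], [0.0, 0.002, -1.0]]
ft_force: [-3.3, -0.3, 11.0]
grip_width: 0.0816
gripper_force: 43.4
```

```bash
sed -i '$a t=viewer.get_image("scene")["img"][90:270,260:500];cv2.imwrite("pics/s7.png",np.hstack([cv2.resize(t,(400,300)),cv2.resize(d["img"],(400,300))])[...,::-1])' look.py; python3 look.py
```

```text
floor slope deg (level: +12 climb) -4.160800968754921 2469 pos [0.4862 0.1574 0.1047] F [-3.5 -0.9  9.4]
[([246.0, 84.0], [207, 63, 78, 44, 2359]), ([268.0, 258.0], [203, 257, 129, 4, 169]), ([253.0, 282.0], [163, 262, 180, 38, 5628])]
```

View pics/s7.png

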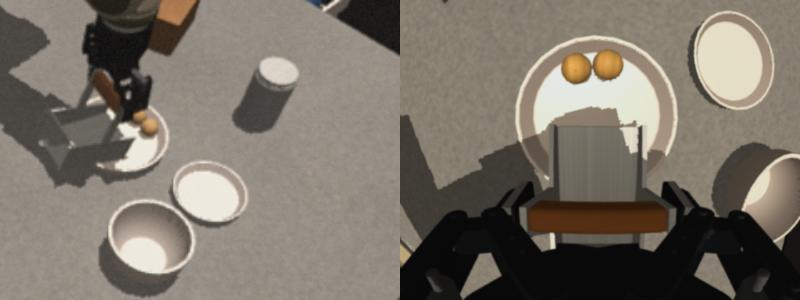

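Both balls lie in the saucer, at (577,68) and (608,65) in the wrist panel. I'll rock the scoop back level the same way.

Call:
drive_tool([
  [[-0.002,0,-0.0006],0,0.075],
  [[-0.004,0,-0.0013],0,0.075],
  [[-0.006,0,-0.0019],0,0.075],
  [[-0.008,0,-0.0025],0,0.075],
  [[-0.01,0,-0.003],0,0.075],
  [[-0.012,0,-0.0035],0,0.075],
  [[-0.014,0,-0.004],0,0.075],
  [[-0.016,0,-0.0044],0,0.075],
  [[-0.018,0,-0.0048],0,0.075],
  [[-0.02,0,-0.0052],0,0.075],
  [[-0.022,0,-0.0055],0,0.075],
  [[-0.024,0,-0.0058],0,0.075],
  [[-0.026,0,-0.006],0,0.075],
  [[-0.028,0,-0.0062],0,0.075],
  [[-0.03,0,-0.0064],0,0.075],
  [[-0.032,0,-0.0065],0,0.075],
  [[-0.0345,0,-0.0066],0,0.075],
  [[-0.0345,0,-0.0066],0,0.075],
])

```text
time_s: 14.55
position: [0.4772, 0.1236, 0.1101]
tool_rot: [[0.247, 0.969, -0.0], [0.969, -0.247, -0.0], [-0.0, -0.0, -1.0]]
ft_force: [-0.4, 2.1, 3.6]
grip_width: 0.0815
gripper_force: 42.9
```

```bash
python3 look.py
```

```text
floor slope deg (level: +12 climb) 5.044213427015093 4148 pos [0.4772 0.1237 0.11  ] F [0.6 1.5 5.2]
[([268.0, 43.0], [250, 25, 37, 37, 1108]), ([229.0, 47.0], [210, 29, 38, 37, 1110]), ([253.0, 280.0], [163, 253, 180, 48, 6354])]
```

About 7° of tip remains. I'll lift, carry it back clear of the saucer and press it gently onto the bench, which levels it (upward force ahead of the bar).

Call:
drive_tool([
  [[0,0,-0.005],0,0.075],
  [[0,0,-0.015],0,0.075],
  [[0,0,-0.027],0,0.075],
  [[0,0,-0.035],0,0.075],
  [[-0.005,0,-0.037],0,0.075],
  [[-0.015,0,-0.037],0,0.075],
  [[-0.03,0,-0.037],0,0.075],
  [[-0.05,0,-0.037],0,0.075],
  [[-0.07,0,-0.037],0,0.075],
  [[-0.09,0,-0.037],0,0.075],
  [[-0.11,0,-0.037],0,0.075],
  [[-0.13,0,-0.037],0,0.075],
  [[-0.148,0,-0.037],0,0.075],
  [[-0.161,0,-0.037],0,0.075],
  [[-0.168,0,-0.037],0,0.075],
  [[-0.17,0,-0.037],0,0.075],
  [[-0.17,0,-0.037],0,0.075],
])

```text
time_s: 16.35
position: [0.4353, -0.0409, 0.1469]
tool_rot: [[0.247, 0.969, -0.0], [0.969, -0.247, 0.0], [0.0, -0.0, -1.0]]
ft_force: [-0.6, 0.5, -1.3]
grip_width: 0.0815
gripper_force: 42.1
```

```bash
python3 look.py
```

```text
floor slope deg (level: +12 climb) 4.819597989004808 4108 pos [ 0.4354 -0.0406  0.1469] F [-1.6  0.7 -2.3]
[([253.0, 277.0], [163, 253, 180, 48, 7904])]
```

Call:
drive_tool([
  [[0,0,0.008],0,0.075],
  [[0,0,0.022],0,0.075],
  [[0,0,0.036],0,0.075],
  [[0,0,0.046],0,0.075],
  [[0,0,0.05],0,0.075],
  [[0,0,0.052],0,0.075],
  [[0,0,0.0535],0,0.075],
  [[-0.001,0,0.055],0,0.075],
  [[-0.003,0,0.0562],0,0.075],
  [[-0.005,0,0.0574],0,0.075],
  [[-0.007,0,0.0586],0,0.075],
  [[-0.009,0,0.0596],0,0.075],
  [[-0.011,0,0.0604],0,0.075],
  [[-0.013,0,0.0612],0,0.075],
  [[-0.014,0,0.0616],0,0.075],
  [[-0.014,0,0.0616],0,0.075],
])

```text
time_s: 18.05
position: [0.4322, -0.0547, 0.0859]
tool_rot: [[0.247, 0.969, 0.001], [0.969, -0.247, -0.0], [0.0, 0.001, -1.0]]
ft_force: [-0.9, 0.7, 5.0]
grip_width: 0.0816
gripper_force: 43.2
```

```bash
python3 look.py
```

```text
floor slope deg (level: +12 climb) 9.2831599472061 4129 pos [ 0.4322 -0.0547  0.0859] F [-1.8  0.5  4.9]
[([253.0, 277.0], [163, 252, 180, 51, 8284])]
```

Call:
drive_tool([
  [[-0.002,0,0.0006],0,0.075],
  [[-0.004,0,0.0012],0,0.075],
  [[-0.006,0,0.0016],0,0.075],
  [[-0.006,0,0.0016],0,0.075],
])

```text
time_s: 18.55
position: [0.4306, -0.0605, 0.0838]
tool_rot: [[0.247, 0.969, 0.0], [0.969, -0.247, -0.0], [0.0, 0.0, -1.0]]
ft_force: [0.1, 1.0, 2.6]
grip_width: 0.0814
gripper_force: 42.8
```

```bash
python3 look.py
```

```text
floor slope deg (level: +12 climb) 11.684551598606316 4079 pos [ 0.4306 -0.0604  0.0839] F [0.7 0.8 2.6]
[([253.0, 277.0], [163, 251, 180, 52, 8506])]
```

The scoop is level on the bench, with the floor reading 11.7°. I'll release it and rise.

Call:
drive_tool([
  [[0,0,0],0,0.0854],
  [[0,0,0],0,0.0854],
  [[0,0,0],0,0.0854],
  [[0,0,0],0,0.0854],
  [[0,0,-0.004],0,0.0854],
  [[0,0,-0.012],0,0.0854],
  [[0,0,-0.024],0,0.0854],
  [[0,0,-0.04],0,0.0854],
  [[0,0,-0.07],0,0.0854],
  [[0,0,-0.1],0,0.0854],
  [[0,0,-0.14],0,0.0854],
  [[0,0,-0.16],0,0.0854],
  [[0,0,-0.16],0,0.0854],
  [[0,0,-0.16],0,0.0854],
])

```text
time_s: 20.05
position: [0.4302, -0.06, 0.2438]
tool_rot: [[0.246, 0.969, 0.0], [0.969, -0.246, -0.0], [-0.0, 0.0, -1.0]]
ft_force: [1.4, 0.6, -0.4]
grip_width: 0.0855
gripper_force: 0.0
```

```bash
sed -i 's/s7/s8/; s/\[90:270,260:500\]/[60:285,200:500]/' look.py; python3 look.py
```

```text
Traceback (most recent call last):
  File "look.py", line 3, in <module>
    d,L=tilt(viewer,env)
        ~~~~^^^^^^^^^^^^
  File "h.py", line 22, in tilt
    c=polyfit(x,z,1);r=abs(z-polyval(c,x));k=r<max(.002,2*np.median(r));x,z=x[k],z[k]
TypeError: expected non-empty vector for x
```

Run:
```python
from rig import env,viewer
from h import *
t=viewer.get_image("scene")["img"][60:285,200:500];d=viewer.get_image("wrist")
cv2.imwrite("pics/s8.png",np.hstack([cv2.resize(t,(400,300)),cv2.resize(d["img"],(400,300))])[...,::-1])
```

```text
(no output)
```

View pics/s8.png

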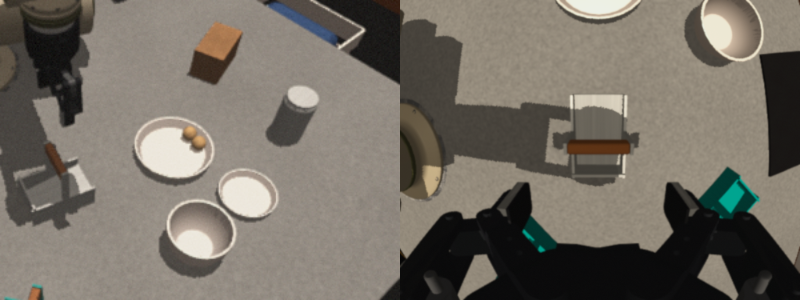

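The scoop stands upright and empty at (55,182), clear of the saucer. Both balls rest in the saucer at (190,132) and (198,142), and the gripper is free.

```bash
python3 -c "
from rig import env
print(env.close_job())"
```

```text
the job is handed in; nothing more can be done
None
```

Job handed in at about 20 s: both cedar balls are in the large shallow saucer, and the empty scoop stands upright on the bench clear of it; the tool cannot tilt, so I tipped the scoop slowly to about 16° by rocking it on the saucer's near rim.

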